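# Swap the subject and take its picture with a two-stage shutter

### The job

The egg cup on the round plate in front of the camera has been photographed: set it upright on the wooden tray with the other egg cup, and stand the metal jigger upright in the middle of the plate. Then photograph it: press the camera's shutter button to its halfway stop, hold it there for about a second so that it focuses, then press it fully down so that the small flag drops, and let the button come up again. The shutter must not be fired before it has been held at the halfway stop, and leave the other egg cup, the shot glass and the other things standing where they are.

Things in the scene. Friction and masses are not known exactly. Their poses are not given: they have to be found in the camera images.
- photo_station: Photo station, fixed: wooden board 250 x 160 x 12 mm, from x = -50 to +200 mm and y = -80 to +80 mm of its frame; origin on the worktop under the centre of the round plate, z up. A post at x = 165 mm carries the camera. Behind the station wall cabinets hang 450 mm above the worktop from 580 mm ahead of the robot on: keep the wrist on the near side.
- camera: Camera of the station, dark body 60 deep x 130 wide x 80 mm high, origin at its centre, (160, 0, 145) mm from the station's origin. It looks along its -x (to the robot's side), pitched 28 degrees down, so its top (own z) leans 28 degrees to the station's -x. Lens tip at about (100, -12, 110) mm of the station; the flash housing on top is at x over 120 mm and up to 260 mm above the worktop.
- plate_centre (a point): Centre of the top face of the station's round grey plate (104 mm across), 18 mm above the worktop; axes as the station's. Starts with egg cup A on it.
- shutter_top (a point): Centre of the top of the shutter button: aluminium cap 30 mm across, 18 mm out of the camera's top, 190 mm above the worktop, at the station's +y end. z: the button's axis, outward, 28 degrees from vertical; press along -z; y as the station's. Moves with the button. The flash housing 26 mm behind the axis (+x) stands 45 mm above the cap and overhangs it: come tilted, along the axis.
- shutter (a joint): Shutter button's travel in m: 0 up, 0.006 halfway stop, 0.014 fully down. It springs back. 1 N starts it and 2.2 N brings it to the halfway stop; there the second spring stops it until about 6 N; fully down takes about 10 N.
- shot_flag (a joint): Flag on the camera's front face (dark tab 14 x 6 mm in a white window, below the button), travel in m: 0 = up, not fired. The button pushes it down from 0.009 m of its own travel on, so it ends near 0.005 when the button has been fully down, and stays there. Not to be touched.
- egg_cup_a: Plated egg cup, 46 mm across at the top, 60 mm high, 0.06 kg, standing on the round plate; origin at the centre of its underside, z up. Pinch its bowl about 42 mm above its foot.
- egg_cup_b: The other egg cup, 39 mm across, 60 mm high, standing on the tray on its -x half; origin at the centre of its underside. Leave it.
- tray: Dark wooden tray, fixed, 190 (x) x 110 (y) mm with a rim 14 mm high and 7 mm thick; origin at the centre of its underside, z up.
- tray_floor (a point): Centre of the tray's inner floor, 6 mm above the worktop; axes as the tray's. Egg cup B stands near (-50, 0) mm of it; the +x half is free.
- jigger: Metal double jigger, two cones joined at a narrow waist, 43 mm across at each end, 70 mm high, 0.09 kg; stands on the worktop on the robot's right; origin at the centre of its underside, z up. It behaves like a smooth 43 mm cylinder when pinched from the side.
- shot_glass: Clear shot glass, 48 mm across, 61 mm high, stands near the jigger (they may have changed places); origin at the centre of its underside. Leave it.
- tea_mug: White mug, 97 mm high, on the far right; leave it.
- pantry_book: Black notebook, 148 x 110 x 16 mm, on the left; leave it.
- lemon: Lemon, 71 mm long, on the left; leave it.
- teaspoon: Teaspoon, 138 mm long, lying near the front edge on the right; leave it.
- pencil: Pencil, 142 mm long, lying near the front edge on the left; leave it.
Not all that is in view belongs to the job. What is shaped like the jigger but purple is not meant.

How it is judged:
By the outcome, as a careful person would: the job done as asked, in the order asked, and still so for the second after the job is handed in, with the robot touching nothing.
It also fails if it takes over 72 s, if anything falls off the work surface, if the arm or the gripper's body presses on something with over 40 N, if the wrist force passes 120 N, or if a joint passes its speed limit or range.

### The arm

A 6-joint arm with a two-finger parallel gripper is mounted at the origin on a cart in front of the work surface, level with it; the furniture and walls round the work are solid. World frame = base frame: x ahead of the robot, y to its left, z up, the work surface at z = 0. Lengths are in m, angles in rad, forces in N, time in s.
With the tool pointing down it reaches from about 0.4 to 0.925 m from the base axis. Payload 12.5 kg.
Tool frame: the origin (TCP) lies between the finger pads; the fingertips stand 11 mm ahead of it and the grasp point (between the pads) lies 8 mm behind it (manip.nose_length is the distance from the TCP to the fingertips, in m); z points along the fingers, y is the line along which they close (so a half turn about z gives the same grasp; the last joint's range is limited). The gripper opens to 95 mm and grips with 3 to 60 N. Pads are 20 mm wide; open, the fingers measure 119 mm over their backs; the gripper's body (75 mm by 180 mm) begins 59 mm behind the grasp point.
Start: joints at [1.189, 0.491, 1.559, -0, 1.092, -0.106], TCP at [0.17, 0.601, 0.226] pointing down, gripper open.
Joint ranges: [-3.1, 3.1], [-0.84, 2.19], [0.05, 2.79], [-1.13, 4.28], [0.06, 2.93], [-2.69, 2.69]. Speed limits (rad/s): [2.22, 2.22, 2.79, 3.14, 3.14, 3.14].

### API

Orientations are given as a rotation vector (axis times angle).
In Python, from rig import manip, cams gives the robot as it stands.
- The arm moves only by the shell command python3 -m inch 'ROWS' [FORCE]. ROWS is JSON, a list of rows, each a list of 7 numbers: the shift along the tool's x, y, z as a fraction of full scale, then the turn, a rotation vector about the tool's x, y, z as a fraction of full scale, then the closure, from 0 (fully open) to 1 (shut). In form: [[x, y, z, rx, ry, rz, fingers], ...]. A call has 1 to 10 rows; each row shifts and turns the commanded pose from where the row before left it, along the tool's axes as they then stand; what a row does not reach is not made up. Full scale, the value 1, is 0.04 m for a shift and 8 degrees for a turn. A row lasts 1/8 s, in which the tool goes at most 62.5 mm and 10.7 degrees, less where a joint would pass 70% of its speed; a pose out of reach is approached as far as the arm can. A call with a number of a shift or a turn outside -1 to 1 is refused whole. A call with a gripper value outside its range is refused whole. The fingers move at their own pace and stop on an object; FORCE is the grip in N (left out, the last holds). Time passes only in rows, so rows that do not move let the fingers close. It gives the time, the measured TCP pose, the force, the opening and the grip force at its end, in the units of the state.
- manip.read_state(): the state, without advancing time (a new reading comes with each control period).
- cams.read_camera(name): name is "scene" or "top"; returns the picture (420x560x3 uint8, red, green, blue); there is no depth.
- cams.camera_info(name): a dict with "intrinsics" (3x3 intrinsics, pixels), "rvec" (rotation vector, rad) and "tvec" (3), from world to camera coordinates, as OpenCV has them. Camera axes: x right, y down, z forward; pixel columns grow to the right and rows downward; lengths in m; the calibration is good to about 2 mm. A picture is of the moment at which its call begins. camera_info takes no time and is no camera call.
- manip.close_job(): hands the job in; it is judged then, once.
The state is a dict: "time": time; "joints": joint angles; "qvel": joint speeds; "joint_efforts": joint torques, N m; "tcp_pos": TCP position; "tcp_rot": TCP orientation; "ft_force": force on the tool from outside, world axes, zero at the start; "moment": the same for the moment, N m; "width": opening from 0.0 (shut) to 1.0 (fully open); "grip_force": force on a finger pad.
Only numpy, scipy, OpenCV 4.12 (cv2) and the standard library are available. Lean on these libraries where they do the work, as an engineer would, in place of code of your own. Each camera call takes 0.05 s, during which the arm holds its last target. There are 200 camera calls.

## Working session

There is one attempt and no reset: what is moved stays moved. The work goes in short steps, Python scripts to look and compute and a shell command to move; the robot and the scene stay as the last step left them, time stands still between calls to the robot, and variables do not carry over. Pictures are saved under pics/ and viewed, at most 10 in all, crops included, and the job is handed in when it is done.

```bash
ls; mkdir -p pics
python3 - <<'E'
from rig import manip,cams
import cv2,numpy as np
for n in("scene","top"):
    cv2.imwrite(f"pics/{n}0.png",cv2.cvtColor(cams.read_camera(n),cv2.COLOR_RGB2BGR))
    i=cams.camera_info(n);R=cv2.Rodrigues(np.array(i["rvec"]))[0];print(n,i["intrinsics"],-R.T@np.array(i["tvec"]),R[2])
s=manip.read_state();print(s,manip.nose_length)
E
```

```text
pics
scene [[455.15709092   0.         279.42817982]
 [  0.         455.15709092 207.42289841]
 [  0.           0.           1.        ]] [-0.75379742 -0.44522098  0.78314471] [ 0.83734048  0.29673702 -0.4591384 ]
top [[423.23126842   0.         284.16035439]
 [  0.         423.23126842 212.91129568]
 [  0.           0.           1.        ]] [ 0.1694861  -0.00562003  1.83044164] [ 0.17142067 -0.0128123  -0.98511461]
{'time': 0.1, 'joints': array([ 1.18942282e+00,  4.91476514e-01,  1.55940019e+00, -2.19977874e-06,
        1.09169708e+00, -1.05602601e-01]), 'qvel': array([ 0.00059454, -0.00323454, -0.0025515 ,  0.00021419, -0.00175225,
        0.00012191]), 'joint_efforts': array([ 2.25227675e-03, -6.13614964e+01, -2.58608097e+01,  6.94302307e-02,
        4.69808711e-02,  1.00992315e-05]), 'tcp_pos': array([0.17008227, 0.60119478, 0.2251303 ]), 'tcp_rot': array([-4.31774725e-01, -3.11154278e+00,  1.49632437e-03]), 'ft_force': array([-0.17904451, -0.49078161, -0.83250804]), 'moment': array([-0.02575547,  0.01162162,  0.00892012]), 'grip_force': 0.0, 'width': 0.9998418480821885} 0.011
```

View pics/scene0.png

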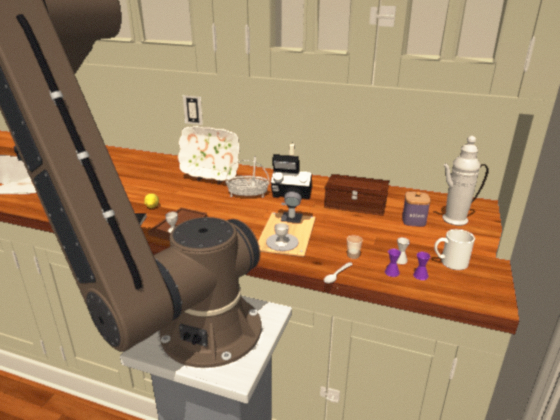

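View pics/top0.png

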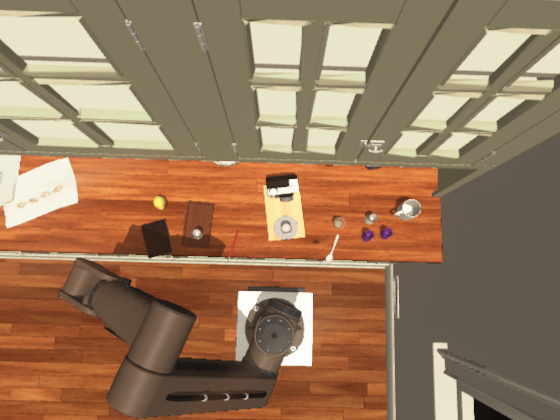

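The scene view shows cup A on the plate near (282,232), the camera near (290,185), cup B near (172,218), the shot glass at (354,246) and the metal jigger at (402,250). In the top view the plate is near (286,228), the tray (198,224), the jigger (371,218) and the glass (339,222). I'll enlarge both.

Run:
```python
import cv2
a=cv2.imread("pics/top0.png")[165:265,170:420]; cv2.imwrite("pics/topc.png",cv2.resize(a,None,fx=3.2,fy=3.2,interpolation=cv2.INTER_CUBIC))
b=cv2.imread("pics/scene0.png")[140:285,235:427]; cv2.imwrite("pics/scc.png",cv2.resize(b,None,fx=4,fy=4,interpolation=cv2.INTER_CUBIC))
```

```text
(no output)
```

View pics/topc.png

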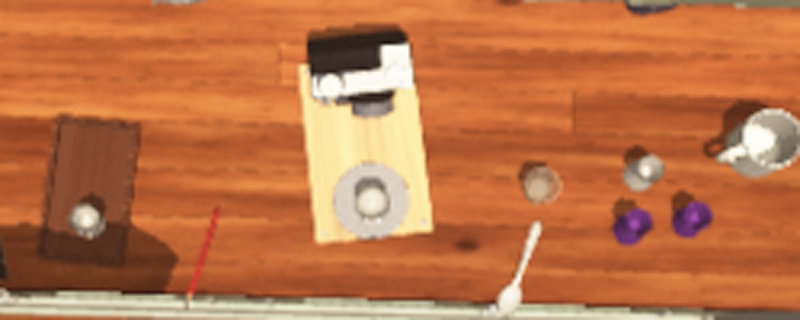

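View pics/scc.png

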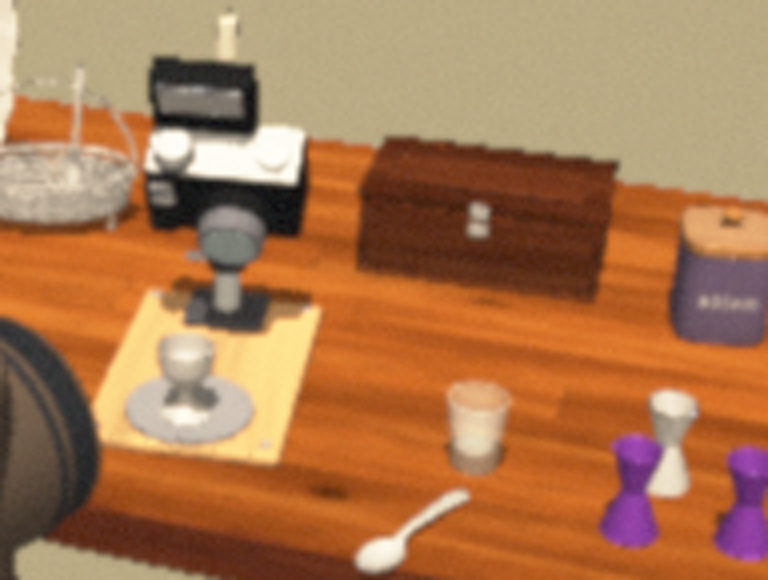

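The crops show the button as the left white disc: (278,176) in the scene view and (273,192) in the top view. The metal jigger is behind the left purple one, the glass is to its left, and the tray's +x half (the far half) is free. Next I'll measure by mask.

```bash
cat > geo.py <<'E'
import cv2,numpy as np
from rig import cams
def P(n):
    i=cams.camera_info(n);K=np.array(i["intrinsics"]);R=cv2.Rodrigues(np.array(i["rvec"]))[0];t=np.array(i["tvec"]).reshape(3,1)
    return K,R,t
def plane(n,uv,z):
    K,R,t=P(n);c=(-R.T@t).ravel();d=R.T@np.linalg.inv(K)@np.array([uv[0],uv[1],1.]);return c+d*(z-c[2])/d[2]
def proj(n,X):
    K,R,t=P(n);return cv2.projectPoints(np.array([X],float),cv2.Rodrigues(R)[0],t,K,None)[0].ravel()
def tri(us,ut):
    M=[P(n)[0]@np.hstack(P(n)[1:]) for n in("scene","top")]
    X=cv2.triangulatePoints(M[0],M[1],np.array(us,float).reshape(2,1),np.array(ut,float).reshape(2,1)).ravel();X=X[:3]/X[3]
    return X,np.linalg.norm(proj("scene",X)-us),np.linalg.norm(proj("top",X)-ut)
E
python3 - <<'E'
from geo import *
np.set_printoptions(precision=3,suppress=True)
for n,(r0,r1,c0,c1) in dict(top=(165,265,170,420),scene=(140,285,130,470)).items():
    im=cv2.imread(f"pics/{n}0.png");h=cv2.cvtColor(im,cv2.COLOR_BGR2HSV)
    def comps(m,lab,lo):
        m=m.astype(np.uint8)*255;q=np.zeros_like(m);q[r0:r1,c0:c1]=m[r0:r1,c0:c1]
        k,l,st,ce=cv2.connectedComponentsWithStats(q)
        for i in range(1,k):
            if st[i,4]>lo:
                pts=np.argwhere(l==i)[:,::-1].astype(np.float32);print(n,lab,st[i],ce[i],cv2.minAreaRect(pts)) if lab in("yel","dark") else print(n,lab,st[i],ce[i])
    comps((h[...,1]<75)&(h[...,2]>75),"grey",20)
    comps((h[...,1]<60)&(h[...,2]>185),"white",6)
    comps((h[...,0]>14)&(h[...,0]<28)&(h[...,1]>80)&(h[...,2]>170),"yel",100)
    comps((h[...,0]<12)&(h[...,1]>100)&(h[...,2]>40)&(h[...,2]<125),"dark",150)
E
```

```text
top grey [366 165  15   4  45] [372.756 166.178]
top grey [267 178  32  20 335] [284.236 188.666]
top grey [280 196  12   6  50] [285.7  198.44]
top grey [394 199  26  21 373] [408.214 209.166]
top grey [274 211  24  29 457] [285.46  226.947]
top grey [365 214  12  10  81] [370.58  218.494]
top grey [192 229  11  10  75] [196.707 233.4  ]
top grey [ 170  235  250   30 1352] [275.449 260.467]
top white [267 179  32  18 282] [285.223 188.486]
top white [395 199  24  19 171] [406.158 208.743]
top white [370 214   6   6  25] [372.16 216.52]
top white [274 216  24  23 369] [285.496 227.55 ]
top white [367 221   5   3  10] [368.9 222.1]
top white [193 230   8   6  36] [196.333 232.417]
top white [333 235   6  14  28] [335.5 240.5]
top white [170 250 219  15 896] [269.083 261.19 ]
top yel [263 185  42  56 957] [281.944 213.793] ((283.5768737792969, 211.08628845214844), (56.29362106323242, 36.9737548828125), 83.82982635498047)
top dark [ 170  202   58   55 1085] [195.53 244.61] ((198.5, 229.0), (57.0, 54.0), 0.0)
scene grey [  130   140   340    85 11865] [331.812 163.861]
scene grey [272 18
[... 1792 characters left out ...]
06640625, 233.66937255859375), (53.12487030029297, 39.81410217285156), 6.788974285125732)
scene dark [ 324  175   65   40 1970] [356.059 194.017] ((355.5733642578125, 194.12628173828125), (62.62690353393555, 34.2344856262207), 6.709837436676025)
scene dark [144 220  26  22 218] [158.174 232.133] ((157.98001098632812, 228.86000061035156), (26.02783203125, 19.945728302001953), 10.30484676361084)
scene dark [147 239  23  16 175] [156.377 246.834] ((156.59230041503906, 248.1615447998047), (23.32973861694336, 13.15587043762207), 15.255118370056152)
scene dark [246 258  97  27 752] [284.664 276.646] ((294.3019104003906, 277.9433898925781), (95.0534896850586, 18.95575714111328), 15.945395469665527)
```

Run:
```python
from geo import *
np.set_printoptions(precision=3,suppress=True)
print("plate",tri((282.3,241.7),(285.6,227)),plane("scene",(282.3,241.7),.018),plane("top",(285.6,227),.018))
print("jig rim",tri((403,240.1),(372,217)),plane("scene",(403,240.1),.07),plane("top",(372,217),.07))
print("cupA rim",tri((281.3,225.8),(286,228)),plane("scene",(281.3,225.8),.078),plane("top",(286,228),.078))
print("cupB rim",tri((171.5,215),(197,233)),plane("scene",(171.5,215),.066),plane("top",(196.5,232.7),.066))
print("button",tri((278,176),(273,191.5)),plane("scene",(278,176),.19),plane("top",(273,191.5),.19))
# top crop corners
f=lambda x,y:((x+.5)/3.2-.5+170,(y+.5)/3.2-.5+165)
for k,z,l in(("board",.012,[(316,243),(433,230),(412,90),(300,66)]),("tray",.014,[(60,117),(140,122),(125,267),(40,255)]),("glass",.06,[(541,185)]),("purp",.07,[(630,220)]),("spoon",0,[(537,222)])):
    print(k,[plane("top",f(*p),z)[:2] for p in l])
g=lambda x,y:((x+.5)/4-.5+235,(y+.5)/4-.5+140)
print("board sc",[plane("scene",g(*p),.012)[:2] for p in[(95,436),(275,462),(322,305),(150,290)]])
print("glass",tri(g(479,392),f(543,182)))
```

```text
plate (array([ 0.424, -0.038,  0.015]), np.float64(0.17355764975695911), np.float64(0.14872254560168321)) [ 0.42  -0.04   0.018] [ 0.423 -0.037  0.018]
jig rim (array([ 0.469, -0.403,  0.072]), np.float64(0.7365528292623859), np.float64(0.6121269445613123)) [ 0.473 -0.405  0.07 ] [ 0.469 -0.401  0.07 ]
cupA rim (array([ 0.411, -0.038,  0.081]), np.float64(0.21168490728181907), np.float64(0.18293361940449507)) [ 0.416 -0.037  0.078] [ 0.411 -0.038  0.078]
cupB rim (array([0.38 , 0.335, 0.066]), np.float64(0.39141731728466944), np.float64(0.3617597915075312)) [0.379 0.336 0.066] [0.382 0.336 0.066]
button (array([0.54 , 0.019, 0.189]), np.float64(0.09325139237015984), np.float64(0.08917870635591622)) [0.537 0.018 0.19 ] [0.54 0.02 0.19]
board [array([0.363, 0.035]), array([ 0.385, -0.122]), array([ 0.578, -0.09 ]), array([0.607, 0.065])]
tray [array([0.525, 0.389]), array([0.521, 0.28 ]), array([0.323, 0.29 ]), array([0.336, 0.404])]
glass [array([ 0.443, -0.261])]
purp [array([ 0.399, -0.377])]
spoon [array([ 0.401, -0.264])]
board sc [array([0.365, 0.02 ]), array([ 0.378, -0.123]), array([ 0.635, -0.088]), array([0.609, 0.066])]
glass (array([ 0.447, -0.263,  0.064]), np.float64(0.011899598279881535), np.float64(0.009976105923191756))
```

Heights agree with the given sizes: plate 15 mm, jigger rim 72, cup rim 81, button 189. The station yaw is about 7.5°, and the button works out at station (123,41), where (121,·) is expected. Next is a helper that gives shifts and turns in move units.

```bash
cat >> geo.py <<'E'
from scipy.spatial.transform import Rotation as Ro
from rig import manip
np.set_printoptions(precision=3,suppress=True)
def frame(yaw,tilt=0):
    # tool z down, tilted forward by tilt along heading yaw; tool y = +-left of heading
    y=np.array([-np.sin(yaw),np.cos(yaw),0]);h=np.array([np.cos(yaw),np.sin(yaw),0])
    z=np.sin(tilt)*h-np.cos(tilt)*np.array([0,0,1]);return np.c_[np.cross(y,z),y,z]
def go(pos,yaw,tilt=0):
    s=manip.read_state();R=Ro.from_rotvec(s["tcp_rot"]);d=np.array(pos)-s["tcp_pos"]
    T=[Ro.from_matrix(frame(yaw,tilt)@D) for D in(np.eye(3),np.diag([-1,-1,1]))]
    T=min(T,key=lambda t:(R.inv()*t).magnitude())
    print("turn units",(R.inv()*T).as_rotvec(degrees=True)/8,"shift before turn",R.inv().apply(d)/.04,"after turn",T.inv().apply(d)/.04,"t",s["time"],"j",s["joints"])
E
python3 - <<'E'
from geo import *
go((.413,-.038,.15),np.radians(5))
R=Ro.from_rotvec(manip.read_state()["tcp_rot"]).as_matrix();print(R)
go((.40,.33,.226),np.radians(5))
E
```

```text
turn units [-0.007 -0.002 -2.6  ] shift before turn [-10.195 -13.721   1.891] after turn [ -4.657 -16.448   1.878] t 0.1 j [ 1.189  0.491  1.559 -0.     1.092 -0.106]
[[-0.962  0.272 -0.   ]
 [ 0.272  0.962 -0.001]
 [ 0.    -0.001 -1.   ]]
turn units [-0.007 -0.002 -2.6  ] shift before turn [-7.377 -4.959 -0.018] after turn [-5.135 -7.255 -0.022] t 0.1 j [ 1.189  0.491  1.559 -0.     1.092 -0.106]
```

```bash
python3 -m inch '[[-0.9,-0.4,0,0,0,-0.87,0],[-0.9,-0.4,0,0,0,-0.87,0],[-0.8,-0.5,0,0,0,-0.86,0],[-0.7,-0.7,0,0,0,0,0],[-0.6,-0.8,0,0,0,0,0],[-0.6,-0.8,0,0,0,0,0],[-0.5,-0.8,0,0,0,0,0],[0,-1,0,0,0,0,0],[0,-1,0,0,0,0,0],[0,-1,0,0,0,0,0]]' 30
python3 - <<'E'
from geo import *
go((.413,-.038,.12),np.radians(5))
E
```

```text
time: 1.35
tcp_pos: [0.3817, 0.2978, 0.2254]
tcp_rot: [0.137, -3.138, 0.0]
ft_force: [0.2, 0.0, 0.6]
width: 0.999
grip_force: 0.0
turn units [-0.001 -0.003  0.   ] shift before turn [-0.049 -8.431  2.636] after turn [-0.048 -8.431  2.636] t 1.35 j [ 0.526  0.292  1.894  0.     0.956 -1.132]
```

```bash
python3 -m inch '[[0,-1,0,0,0,0,0],[0,-1,0,0,0,0,0],[0,-1,0,0,0,0,0],[0,-1,0,0,0,0,0],[0,-1,0.2,0,0,0,0],[0,-1,0.4,0,0,0,0],[0,-1,0.5,0,0,0,0],[0,-1,0.5,0,0,0,0],[0,-0.43,0.6,0,0,0,0],[0,0,0.3,0,0,0,0]]'
python3 - <<'E'
from geo import *
go((.413,-.038,.052),np.radians(5))
for n in("scene","top"):
    im=cv2.cvtColor(cams.read_camera(n),cv2.COLOR_RGB2BGR);cv2.imwrite(f"pics/{n}1.png",im)
a=cv2.imread("pics/scene1.png")[140:285,235:427];cv2.imwrite("pics/c1.png",cv2.resize(a,None,fx=4,fy=4,interpolation=cv2.INTER_CUBIC))
E
```

```text
time: 2.6
tcp_pos: [0.4109, -0.0375, 0.1246]
tcp_rot: [0.133, -3.137, -0.001]
ft_force: [-0.0, 0.0, -0.7]
width: 1.004
grip_force: 0.0
turn units [ 0.004 -0.01  -0.016] shift before turn [-0.054 -0.018  1.815] after turn [-0.052 -0.017  1.815] t 2.6 j [-0.251  0.359  2.169  0.     0.616 -1.907]
```

View pics/c1.png

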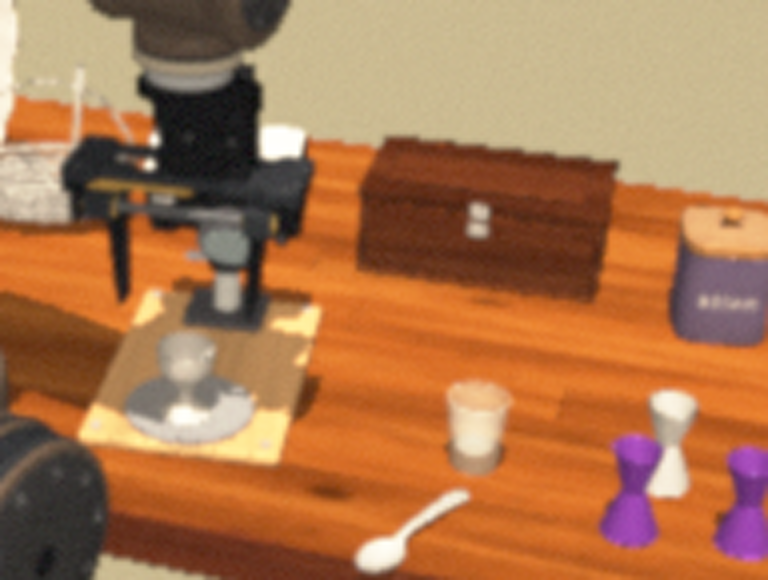

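The fingertips straddle the cup: their midpoint is about x 185 in the crop, and the cup is at 187. I'll descend and pinch.

```bash
python3 -m inch '[[-0.05,0,0.6,0,0,0,0],[0,0,0.6,0,0,0,0],[0,0,0.61,0,0,0,0],[0,0,0,0,0,0,0],[0,0,0,0,0,0,1],[0,0,0,0,0,0,1],[0,0,0,0,0,0,1],[0,0,0,0,0,0,1],[0,0,0,0,0,0,1],[0,0,0,0,0,0,1]]' 15
```

```text
time: 3.95
tcp_pos: [0.4132, -0.0366, 0.0533]
tcp_rot: [-0.137, 3.139, 0.0]
ft_force: [0.7, 1.8, 2.9]
width: 0.466
grip_force: 15.0
```

```bash
python3 -m inch '[[0,0,-0.6,0,0,0,1],[0,0,-0.9,0,0,0,1],[0,0.4,-0.9,0,0,0,1],[0,0.9,-0.3,0,0,0,1],[0,1,0,0,0,0,1],[-0.3,1,0,0,0,0,1],[-0.4,1,0,0,0,0,1],[-0.4,1,0,0,0,0,1],[-0.4,1,0,0,0,0,1],[-0.4,1,0,0,0,0,1]]'
python3 - <<'E'
from geo import *
go((.478,.335,.042),np.radians(5));s=manip.read_state();print(s["width"],s["grip_force"],s["tcp_pos"])
E
```

```text
time: 5.2
tcp_pos: [0.4635, 0.2623, 0.161]
tcp_rot: [0.137, -3.138, 0.0]
ft_force: [0.2, -0.7, 0.4]
width: 0.465
grip_force: 15.0
turn units [-0.001 -0.003  0.001] shift before turn [-0.521  1.779  2.975] after turn [-0.519  1.779  2.976] t 5.2 j [ 0.391  0.441  1.858  0.     0.844 -1.267]
0.4654371959327172 14.999502833525185 [0.464 0.262 0.161]
```

```bash
python3 -m inch '[[-0.3,0.8,0,0,0,0,1],[-0.22,0.8,0,0,0,0,1],[0,0.18,0.4,0,0,0,1],[0,0,0.7,0,0,0,1],[0,0,0,0,0,0,1]]'
python3 - <<'E'
from geo import *
a=cv2.imread("pics/top1.png")[190:260,165:235];b=cv2.imread("pics/scene1.png")[195:265,120:215]
b=b[:70,:];a=cv2.resize(a,(400,400),interpolation=cv2.INTER_CUBIC);b=cv2.resize(b,None,fx=4.2,fy=4.2,interpolation=cv2.INTER_CUBIC)
cv2.imwrite("pics/tray1.png",np.hstack([a,np.vstack([b,np.zeros((400-b.shape[0],b.shape[1],3),np.uint8)])]))
E
```

```text
time: 5.82
tcp_pos: [0.4767, 0.3325, 0.115]
tcp_rot: [0.137, -3.134, 0.003]
ft_force: [-0.4, -0.9, 0.0]
width: 0.469
grip_force: 15.0
```

View pics/tray1.png

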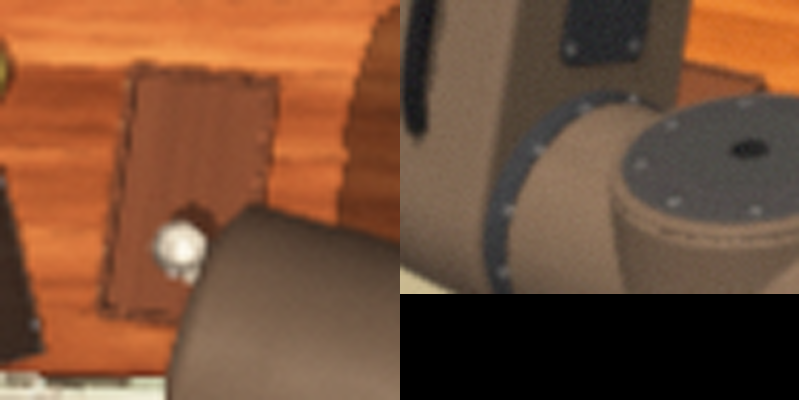

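The top view shows the tray's far corners at crop (130,66) and (277,77) and its near-left corner at (100,315). The scene view shows only the far-right corner, at about (207,214.5).

Run:
```python
from geo import *
f=lambda x,y:((x+.5)/(400/70)-.5+165,(y+.5)/(400/70)-.5+190)
A,B,C=[plane("top",f(*p),.014)[:2] for p in[(130,66),(277,77),(100,315)]]
print(A,B,C,"centre",(B+C)/2,"len",np.linalg.norm(A-C),np.linalg.norm(A-B))
print("corner tri",tri((206.9,214.5),f(277,77)))
x=(A-C)/np.linalg.norm(A-C);print("target",(B+C)/2+.045*x,"cupB",plane("top",f(180,247),.066))
go((.478,.335,.042),np.radians(5))
```

```text
[0.525 0.394] [0.52  0.282] [0.335 0.404] centre [0.427 0.343] len 0.1909593838196061 0.11238476774218403
corner tri (array([0.522, 0.284, 0.006]), np.float64(0.11012846063617687), np.float64(0.10511430530771332))
target [0.472 0.341] cupB [0.381 0.337 0.066]
turn units [-0.014 -0.032 -0.001] shift before turn [-0.047  0.062  1.826] after turn [-0.039  0.059  1.826] t 5.825 j [ 0.495  0.563  1.777  0.     0.806 -1.162]
```

```bash
python3 -m inch '[[0,0.14,0.6,0,0,0,1],[0,0,0.6,0,0,0,1],[0,0,0.5,0,0,0,1],[0,0,0.1,0,0,0,1],[0,0,0,0,0,0,1],[0,0,0,0,0,0,1]]'
```

```text
time: 6.58
tcp_pos: [0.4779, 0.3393, 0.0463]
tcp_rot: [-0.137, 3.137, 0.001]
ft_force: [0.5, -0.2, -1.1]
width: 0.465
grip_force: 15.0
```

```bash
python3 -m inch '[[0,0,0.06,0,0,0,1],[0,0,0,0,0,0,1],[0,0,0,0,0,0,1]]';python3 -m inch '[[0,0,0.04,0,0,0,1],[0,0,0,0,0,0,1],[0,0,0,0,0,0,1]]'
```

```text
time: 6.95
tcp_pos: [0.4774, 0.3392, 0.0429]
tcp_rot: [-0.137, 3.139, 0.0]
ft_force: [0.7, -0.3, -1.5]
width: 0.471
grip_force: 15.0
time: 7.32
tcp_pos: [0.4776, 0.3393, 0.0413]
tcp_rot: [-0.137, 3.138, 0.0]
ft_force: [0.3, 0.1, 1.0]
width: 0.467
grip_force: 15.0
```

```bash
python3 -m inch '[[0,0,0,0,0,0,0.4],[0,0,0,0,0,0,0.3],[0,0,0,0,0,0,0.2],[0,0,0,0,0,0,0.2],[0,0,-0.4,0,0,0,0.2],[0,0,-0.8,0,0,0,0.2],[0,0,-1,0,0,0,0.2],[0,-0.3,-0.8,0,0,0,0.3],[0.3,-0.8,0,0,0,0,0.3],[0.4,-1,0,0,0,0,0.3]]';python3 - <<'E'
from geo import *
go((.413,-.0,.16),np.radians(5))
E
```

```text
time: 8.57
tcp_pos: [0.4567, 0.2526, 0.1627]
tcp_rot: [-0.138, 3.137, 0.001]
ft_force: [1.5, 0.6, -0.7]
width: 0.698
grip_force: 0.0
turn units [0.005 0.015 0.007] shift before turn [ 1.645 -6.193  0.059] after turn [ 1.639 -6.195  0.066] t 8.575 j [ 0.379  0.424  1.883  0.     0.832 -1.281]
```

```bash
python3 -m inch '[[0.5,-1,0,0,0,0,0.3],[0.5,-1,0,0,0,0,0.3],[0.3,-1,0,0,0,0,0.3],[0.2,-1,0,0,0,0,0.3],[0,-1,0,0,0,0,0.3],[0,-1,0,0,0,0,0.3],[0,-1,0,0,0,0,0.3],[0,-1,0,0,0,0,0.3],[0,-1,0,0,0,0,0.3],[0,-1,0,0,0,0,0.3]]';python3 - <<'E'
from geo import *
f=lambda x,y:((x+.5)/3.2-.5+170,(y+.5)/3.2-.5+165)
print("handle",plane("top",f(707,150),.05),"purple2",plane("top",f(692,217),.07))
go((.471,-.403,.125),0)
E
```

```text
time: 9.82
tcp_pos: [0.432, -0.1521, 0.1623]
tcp_rot: [-0.137, 3.137, -0.001]
ft_force: [0.4, 0.1, -0.2]
width: 0.699
grip_force: 0.0
handle [ 0.499 -0.485  0.05 ] purple2 [ 0.405 -0.459  0.07 ]
turn units [-0.004  0.009  0.624] shift before turn [-0.423 -6.334  0.937] after turn [-0.974 -6.273  0.932] t 9.825 j [-0.483  0.345  2.029  0.     0.766 -2.141]
```

```bash
python3 -m inch '[[-0.1,-1,0,0,0,0.62,0.3],[-0.2,-1,0,0,0,0,0.3],[-0.2,-1,0,0,0,0,0.3],[-0.2,-1,0,0,0,0,0.3],[-0.2,-1,0.2,0,0,0,0.3],[0,-0.8,0.3,0,0,0,0.3],[0,-0.4,0.4,0,0,0,0.3],[0,0,0,0,0,0,0.3]]';python3 - <<'E'
from geo import *
go((.471,-.403,.044),0)
for n in("scene","top"):
    im=cv2.cvtColor(cams.read_camera(n),cv2.COLOR_RGB2BGR);cv2.imwrite(f"pics/{n}2.png",im)
a=cv2.imread("pics/scene2.png")[170:290,320:480];a=cv2.resize(a,(480,360),interpolation=cv2.INTER_CUBIC)
b=cv2.imread("pics/scene2.png")[195:265,120:215];b=cv2.resize(b,(310,360),interpolation=cv2.INTER_CUBIC)
cv2.imwrite("pics/c2.png",np.hstack([a,b]))
E
```

```text
time: 10.82
tcp_pos: [0.4709, -0.3979, 0.1242]
tcp_rot: [-0.0, -3.14, -0.003]
ft_force: [-0.1, 0.8, 0.5]
width: 0.703
grip_force: 0.0
turn units [ 0.012 -0.01  -0.002] shift before turn [-0.004 -0.13   2.005] after turn [-0.001 -0.127  2.005] t 10.825 j [-0.809  0.592  1.681  0.     0.871 -2.379]
```

View pics/c2.png

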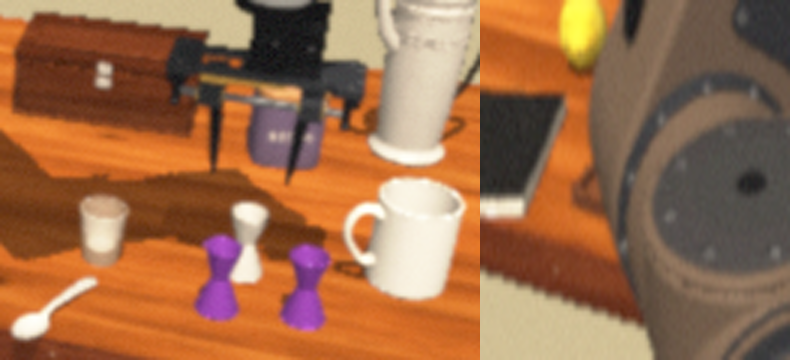

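The open fingertips are at about (213,170) and (290,182) in the crop, and their midpoint (251,176) is right above the jigger at (250,210). I'll descend and pinch.

```bash
python3 -m inch '[[0,-0.12,0.5,0,0,0,0.3],[0,0,0.5,0,0,0,0.3],[0,0,0.5,0,0,0,0.3],[0,0,0.5,0,0,0,0.3],[0,0,0,0,0,0,0.3],[0,0,0,0,0,0,1],[0,0,0,0,0,0,1],[0,0,0,0,0,0,1],[0,0,0,0,0,0,1]]' 20;python3 - <<'E'
from geo import *
go((.422,-.037,.15),np.radians(7.5))
E
```

```text
time: 12.05
tcp_pos: [0.4717, -0.4031, 0.0457]
tcp_rot: [-0.001, 3.141, -0.001]
ft_force: [-0.5, -0.4, 3.3]
width: 0.404
grip_force: 20.0
turn units [-0.005  0.005 -0.933] shift before turn [ 1.236  9.152 -2.614] after turn [ 0.038  9.237 -2.607] t 12.05 j [-0.814  0.702  1.722  0.     0.716 -2.385]
```

```bash
python3 -m inch '[[0,0,-0.3,0,0,0,1],[0,0,-0.6,0,0,0,1],[0,0,-0.9,0,0,0,1],[0,0,-0.9,0,0,0,1],[0,0.3,0,0,0,0,1],[0.2,0.8,0,0,0,-0.47,1],[0.2,1,0,0,0,-0.47,1],[0,1,0,0,0,0,1],[0,0.4,0,0,0,0,1],[0,0,0,0,0,0,1]]';python3 - <<'E'
from geo import *
go((.422,-.037,.15),np.radians(7.5))
for n in("scene","top"):
    im=cv2.cvtColor(cams.read_camera(n),cv2.COLOR_RGB2BGR);cv2.imwrite(f"pics/{n}3.png",im)
a=cv2.imread("pics/scene3.png")[160:290,300:480];cv2.imwrite("pics/c3.png",cv2.resize(a,(720,520),interpolation=cv2.INTER_CUBIC))
E
```

```text
time: 13.3
tcp_pos: [0.4457, -0.2635, 0.1532]
tcp_rot: [0.209, -3.135, -0.0]
ft_force: [0.4, -0.7, -0.7]
width: 0.403
grip_force: 19.9
turn units [ 0.001 -0.     0.016] shift before turn [-0.165  5.691  0.08 ] after turn [-0.152  5.691  0.08 ] t 13.3 j [-0.662  0.433  1.901  0.     0.808 -2.366]
```

View pics/c3.png

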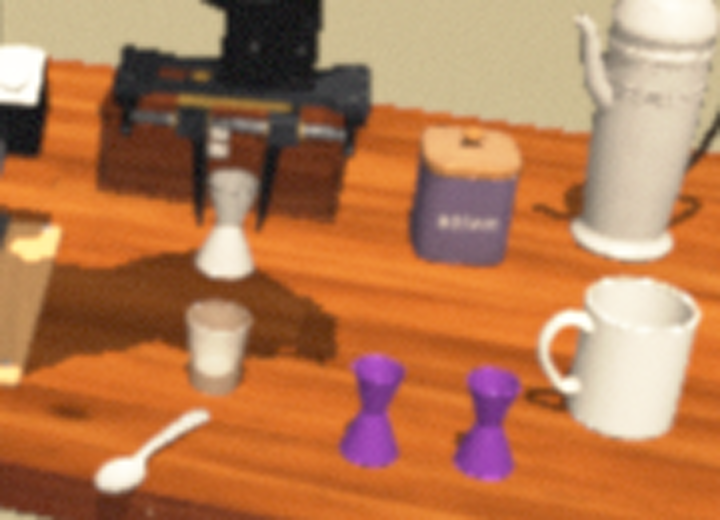

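It is held upright, with the rim at crop (233,180) and the base at (226,265). I'll check its offset from the TCP by ray.

Run:
```python
from geo import *
f=lambda x,y:((x+.5)/4-.5+300,(y+.5)/4-.5+160)
print("rim",plane("scene",f(233,180),.1775),"base",plane("scene",f(226,264),.1075),manip.read_state()["tcp_pos"])
# edges of the base mask
im=cv2.imread("pics/scene3.png");h=cv2.cvtColor(im,cv2.COLOR_BGR2HSV);m=((h[...,1]<75)&(h[...,2]>110)).astype(np.uint8)
k,l,st,ce=cv2.connectedComponentsWithStats(m[200:235,340:372]);print(st,ce)
```

```text
rim [ 0.447 -0.264  0.177] base [ 0.446 -0.265  0.108] [ 0.446 -0.265  0.153]
[[  0   0  32  35 869]
 [  9   3  16  27 251]] [[15.155 17.285]
 [16.693 16.012]]
```

```bash
python3 -m inch '[[0,1,0,0,0,0,1],[0,1,0,0,0,0,1],[-0.05,1,0,0,0,0,1],[-0.05,1,0,0,0,0,1],[-0.05,1,0.2,0,0,0,1],[0,0.6,0.4,0,0,0,1],[0,0.09,0.4,0,0,0,1],[0,0,0,0,0,0,1]]'
python3 - <<'E'
from geo import *
for n,(r0,r1,c0,c1) in dict(scene=(225,258,258,306),top=(208,245,265,308)).items():
  for k in(2,3):
    im=cv2.imread(f"pics/{n}{k}.png");h=cv2.cvtColor(im,cv2.COLOR_BGR2HSV)
    m=np.zeros(h.shape[:2],np.uint8);m[r0:r1,c0:c1]=((h[...,1]<65)&(h[...,2]>60))[r0:r1,c0:c1]
    cs=cv2.findContours(m,cv2.RETR_EXTERNAL,cv2.CHAIN_APPROX_NONE)[0]
    if cs:
        c=max(cs,key=cv2.contourArea);e=cv2.fitEllipse(c);print(n,k,cv2.contourArea(c),cv2.boundingRect(c),e,plane(n,e[0],.018))
go((.422,-.037,.06),np.radians(7.5))
E
```

```text
time: 14.4
tcp_pos: [0.4218, -0.038, 0.1125]
tcp_rot: [0.207, -3.133, -0.001]
ft_force: [0.1, -0.9, -0.4]
width: 0.406
grip_force: 19.9
scene 2 388.5 (267, 234, 31, 17) ((281.9225158691406, 241.73709106445312), (16.056447982788086, 30.996417999267578), 90.3891372680664) [ 0.419 -0.039  0.018]
scene 3 389.0 (266, 234, 32, 17) ((281.91766357421875, 241.75779724121094), (16.059215545654297, 31.021562576293945), 90.8121109008789) [ 0.419 -0.039  0.018]
top 2 8.5 (275, 218, 6, 8) ((277.3965148925781, 220.91378784179688), (1.8943439722061157, 8.60606861114502), 37.483375549316406) [ 0.449 -0.001  0.018]
turn units [ 0.005 -0.011  0.006] shift before turn [-0.01   0.022  1.312] after turn [-0.008  0.023  1.312] t 14.4 j [-0.246  0.394  2.156  0.     0.593 -1.949]
```

```bash
python3 -m inch '[[0,0,0.5,0,0,0,1],[0,0,0.5,0,0,0,1],[0,0,0.15,0,0,0,1],[0,0,0,0,0,0,1],[0,0,0,0,0,0,1]]'; python3 -m inch '[[0,0,0.04,0,0,0,1],[0,0,0,0,0,0,1],[0,0,0,0,0,0,1]]'; python3 -m inch '[[0,0,0.03,0,0,0,1],[0,0,0,0,0,0,1],[0,0,0,0,0,0,1]]'
```

```text
time: 15.02
tcp_pos: [0.422, -0.0379, 0.0679]
tcp_rot: [-0.207, 3.134, -0.0]
ft_force: [-0.6, 0.2, -1.1]
width: 0.405
grip_force: 19.9
time: 15.4
tcp_pos: [0.4216, -0.0376, 0.0657]
tcp_rot: [-0.207, 3.135, 0.0]
ft_force: [-0.8, -1.1, -1.1]
width: 0.402
grip_force: 19.9
time: 15.78
tcp_pos: [0.4215, -0.0376, 0.0644]
tcp_rot: [0.207, -3.135, -0.0]
ft_force: [-0.8, 0.3, -1.1]
width: 0.403
grip_force: 19.9
```

```bash
python3 -m inch '[[0,0,0.03,0,0,0,1],[0,0,0,0,0,0,1],[0,0,0,0,0,0,1]]'; python3 -m inch '[[0,0,0.03,0,0,0,1],[0,0,0,0,0,0,1],[0,0,0,0,0,0,1]]'
```

```text
time: 16.15
tcp_pos: [0.4217, -0.0376, 0.0636]
tcp_rot: [-0.207, 3.134, -0.0]
ft_force: [-1.0, 0.8, 7.4]
width: 0.405
grip_force: 20.1
time: 16.52
tcp_pos: [0.422, -0.0375, 0.0632]
tcp_rot: [-0.207, 3.133, -0.0]
ft_force: [-2.1, 3.7, 24.9]
width: 0.406
grip_force: 20.6
```

```bash
python3 -m inch '[[0,0,-0.04,0,0,0,1],[0,0,0,0,0,0,1],[0,0,0,0,0,0,0.5],[0,0,0,0,0,0,0.4],[0,0,0,0,0,0,0.3],[0,0,0,0,0,0,0.3],[0,0,-0.4,0,0,0,0.3],[0,0,-0.8,0,0,0,0.3],[0,0,-1,0,0,0,0.3],[0,0,-1,0,0,0,0.5]]'; python3 -m inch '[[0,0,-1,0,0,0,1],[0,0,-0.8,0,0,0,1],[0,0,0,0,0,0,1]]' 30
python3 - <<'E'
from geo import *
a=-frame(np.radians(7.5),np.radians(28))[:,2];c=np.array([.538,.0185,.190]);print(c+.061*a)
go(c+.061*a,np.radians(7.5),np.radians(28))
for n in("scene","top"):
    im=cv2.cvtColor(cams.read_camera(n),cv2.COLOR_RGB2BGR);cv2.imwrite(f"pics/{n}4.png",im)
a=cv2.imread("pics/scene4.png")[140:285,235:427];cv2.imwrite("pics/c4.png",cv2.resize(a,None,fx=4,fy=4,interpolation=cv2.INTER_CUBIC))
E
```

```text
time: 17.77
tcp_pos: [0.4213, -0.0375, 0.1928]
tcp_rot: [0.207, -3.134, -0.0]
ft_force: [0.8, -0.3, -0.8]
width: 0.639
grip_force: 0.0
time: 18.15
tcp_pos: [0.4221, -0.0377, 0.2654]
tcp_rot: [-0.207, 3.131, -0.002]
ft_force: [0.1, 0.1, -1.1]
width: 0.338
grip_force: 0.0
[0.51  0.015 0.244]
turn units [-0.008 -3.472  0.01 ] shift before turn [-2.338  1.014  0.547] after turn [-1.812  1.015  1.574] t 18.15 j [-0.245  0.152  1.965  0.     1.02  -1.948]
```

View pics/c4.png

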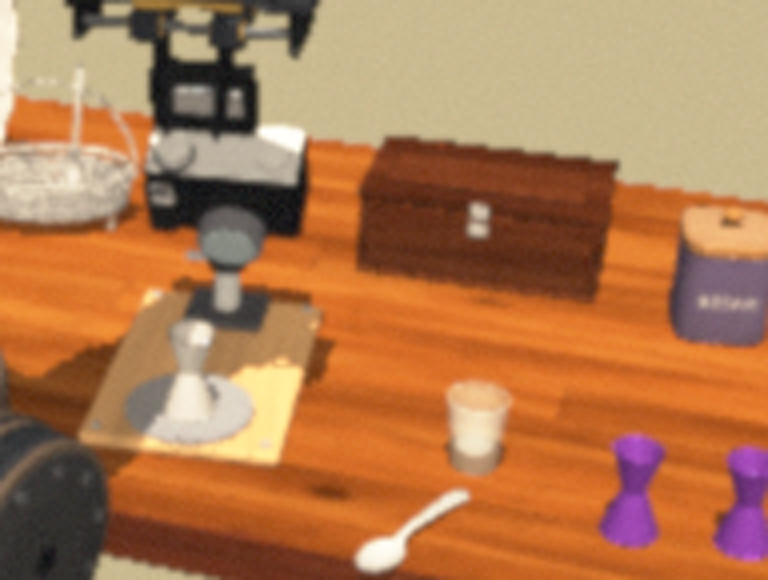

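The jigger stands upright, with its base at crop (188,412) and the plate centre at (190,408). Next I'll tilt and line up with the button axis.

```bash
python3 -m inch '[[0,0.2,0,0,-0.87,0,1],[0,0.2,0,0,-0.87,0,1],[0,0.2,0,0,-0.87,0,1],[0,0.2,0,0,-0.86,0,1],[-0.6,0.2,0,0,0,0,1],[-0.7,0,0,0,0,0,1],[-0.5,0,0.3,0,0,0,1],[0,0,0,0,0,0,1]]'
python3 - <<'E'
from geo import *
a=-frame(np.radians(7.5),np.radians(28))[:,2];c=np.array([.538,.0185,.190])
go(c+.031*a,np.radians(7.5),np.radians(28));print(manip.read_state()["width"])
E
```

```text
time: 19.25
tcp_pos: [0.4852, 0.0114, 0.285]
tcp_rot: [-0.176, 2.655, 0.044]
ft_force: [0.0, 0.1, 0.0]
width: 0.006
grip_force: 0.0
turn units [ 0.01  -0.048  0.007] shift before turn [-0.073  0.002  1.947] after turn [-0.06   0.005  1.947] t 19.25 j [-0.194  0.073  2.092  0.297  0.536 -2.119]
0.005552471378858646
```

```bash
cat >> geo.py <<'E'
def meas(k=5):
    a=-frame(np.radians(7.5),np.radians(28))[:,2];c=np.array([.538,.0185,.190]);F=[];S=[]
    for _ in range(k):
        cams.read_camera("scene");s=manip.read_state();F.append(s["ft_force"]@a);S.append(s["tcp_pos"]-c)
    d=np.mean(S,0);h=(d@a-.011)*1e3;lat=(d-(d@a)*a)*1e3
    print("axial F %.2f +-%.2f  tip above nominal cap %.2f mm  lateral"%(np.mean(F),np.std(F),h),lat,"t",s["time"])
E
python3 -m inch '[[-0.06,0,0.5,0,-0.04,0,1],[0,0,0.7,0,0,0,1],[0,0,0.7,0,0,0,1],[0,0,0.2,0,0,0,1],[0,0,0,0,0,0,1],[0,0,0,0,0,0,1]]'; python3 -c "from geo import *;meas()"
```

```text
time: 20.0
tcp_pos: [0.5259, 0.0166, 0.2142]
tcp_rot: [-0.175, 2.646, 0.044]
ft_force: [-0.9, -0.4, 0.6]
width: 0.006
grip_force: 0.0
axial F 0.10 +-0.56  tip above nominal cap 16.05 mm  lateral [ 0.689 -0.266  0.345] t 20.25
```

```bash
python3 -m inch '[[0,0,0.15,0,0,0,1],[0,0,0.13,0,0,0,1],[0,0,0,0,0,0,1]]' >/dev/null; python3 -c "from geo import *;meas()"; python3 -m inch '[[0,0,0.08,0,0,0,1],[0,0,0,0,0,0,1]]'>/dev/null;  python3 -c "from geo import *;meas()"
```

```text
axial F -0.11 +-0.49  tip above nominal cap 4.03 mm  lateral [ 0.426 -0.229  0.208] t 20.875
axial F -0.18 +-0.77  tip above nominal cap 0.91 mm  lateral [ 0.458 -0.237  0.225] t 21.375
```

```bash
python3 -m inch '[[0,0,0.05,0,0,0,1],[0,0,0,0,0,0,1]]' >/dev/null; python3 -c "from geo import *;meas()"
```

```text
axial F 0.74 +-0.39  tip above nominal cap -1.05 mm  lateral [ 0.542 -0.247  0.269] t 21.875
```

```bash
python3 -m inch '[[0,0,0.05,0,0,0,1],[0,0,0,0,0,0,1]]' >/dev/null; python3 -c "from geo import *;meas()"; python3 -m inch '[[0,0,0.03,0,0,0,1],[0,0,0,0,0,0,1]]'>/dev/null;  python3 -c "from geo import *;meas()"
```

```text
axial F 1.36 +-0.15  tip above nominal cap -3.06 mm  lateral [ 0.532 -0.246  0.264] t 22.375
axial F 1.94 +-0.37  tip above nominal cap -4.25 mm  lateral [ 0.524 -0.249  0.259] t 22.875
```

```bash
python3 -m inch '[[0,0,0.02,0,0,0,1],[0,0,0,0,0,0,1]]' >/dev/null; python3 -c "from geo import *;meas(6)"; python3 -m inch '[[0,0,0.015,0,0,0,1],[0,0,0,0,0,0,1]]'>/dev/null;  python3 -c "from geo import *;meas(6)"
```

```text
axial F 1.64 +-0.53  tip above nominal cap -5.06 mm  lateral [ 0.521 -0.246  0.258] t 23.425
axial F 1.57 +-0.29  tip above nominal cap -5.65 mm  lateral [ 0.516 -0.237  0.256] t 23.975
```

```bash
python3 -m inch '[[0,0,0.01,0,0,0,1],[0,0,0,0,0,0,1]]' >/dev/null; python3 -c "from geo import *;meas(6)"
```

```text
axial F 2.15 +-0.33  tip above nominal cap -6.04 mm  lateral [ 0.513 -0.244  0.253] t 24.525
```

```bash
python3 -m inch '[[0,0,0.01,0,0,0,1],[0,0,0,0,0,0,1]]' >/dev/null; python3 -c "from geo import *;meas(6)"
```

```text
axial F 5.39 +-0.58  tip above nominal cap -6.35 mm  lateral [ 0.516 -0.239  0.255] t 25.075
```

The force jumped from 2.2 to 5.4 N, so this is the halfway stop. I'll hold for about 1.2 s and then press fully.

```bash
python3 -m inch '[[0,0,0,0,0,0,1],[0,0,0,0,0,0,1],[0,0,0,0,0,0,1],[0,0,0,0,0,0,1],[0,0,0,0,0,0,1],[0,0,0,0,0,0,1],[0,0,0,0,0,0,1]]' >/dev/null; python3 -c "from geo import *;meas(5)"; python3 -m inch '[[0,0,0.1,0,0,0,1],[0,0,0.08,0,0,0,1],[0,0,0.02,0,0,0,1],[0,0,0,0,0,0,1]]'; python3 -c "from geo import *;meas(4)"
```

```text
axial F 5.11 +-0.26  tip above nominal cap -6.34 mm  lateral [ 0.513 -0.243  0.254] t 26.2
time: 26.7
tcp_pos: [0.5399, 0.0185, 0.1877]
tcp_rot: [-0.175, 2.646, 0.044]
ft_force: [-7.0, -2.2, 11.9]
width: 0.008
grip_force: 7.0
axial F 14.18 +-0.26  tip above nominal cap -13.91 mm  lateral [ 0.529 -0.222  0.263] t 26.9
```

The force reached 14 N with the travel ended, so the button is fully down. I'll retract along the axis and check everything.

```bash
python3 -m inch '[[0,0,-0.2,0,0,0,1],[0,0,-0.4,0,0,0,1],[0,0,-0.8,0,0,0,1],[0,0,-1,0,0,0,1],[0.5,0,-0.8,0,0,0,1],[0.8,-0.4,0,0,0,0,1],[0.5,-1,0,0,0,0,1],[0,-1,-0.3,0,0,0,1],[0,-1,0,0,0,0,1],[0,-1,0,0,0,0,1]]'
python3 - <<'E'
from geo import *
for n in("scene","top"):
    im=cv2.cvtColor(cams.read_camera(n),cv2.COLOR_RGB2BGR);cv2.imwrite(f"pics/{n}5.png",im)
a=cv2.imread("pics/scene5.png")[160:260,250:325];b=cv2.imread("pics/top5.png")[165:255,175:310];o=cv2.imread("pics/scene0.png")[180:196,268:284]
r=lambda i,s:cv2.resize(i,s,interpolation=cv2.INTER_CUBIC)
z=np.zeros((600,800,3),np.uint8);z[:500,:375]=r(a,(375,500));z[:283,375:800]=r(b,(425,283))
z[300:500,380:580]=r(o,(200,200));z[300:500,590:790]=r(cv2.imread("pics/scene5.png")[180:196,268:284],(200,200))
cv2.imwrite("pics/c5.png",z)
E
```

```text
time: 28.15
tcp_pos: [0.4441, -0.1625, 0.2877]
tcp_rot: [-0.151, 2.674, 0.027]
ft_force: [0.2, 0.3, 0.3]
width: 0.005
grip_force: 0.0
```

View pics/c5.png

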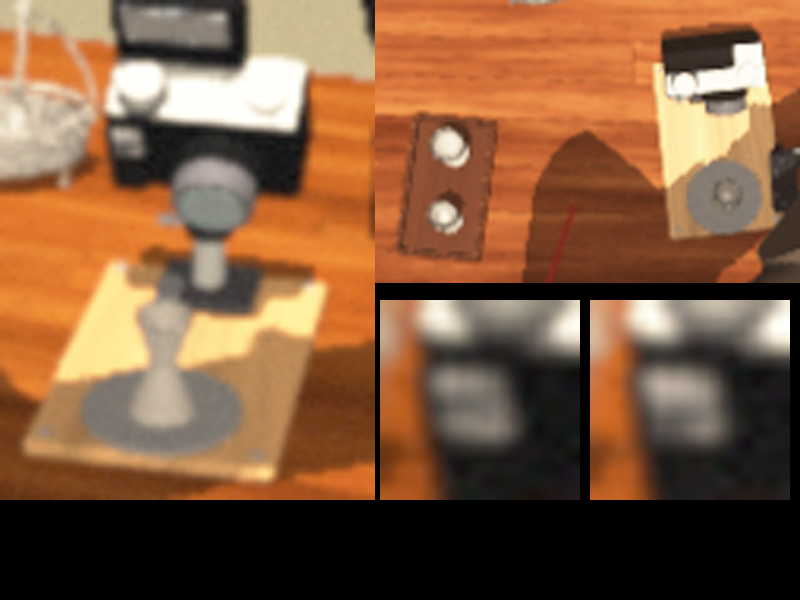

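Both cups stand upright on the tray and the jigger is in the middle of the plate. I'll compare the flag window numerically.

Run:
```python
from geo import *
for k in(0,4,5):
    g=cv2.imread(f"pics/scene{k}.png",0).astype(float)[183:195,273:278].mean(1);print(k,g.round(0))
```

```text
0 [ 74.  40.  82. 125. 115. 103. 118. 113.  66.  31.  26.  29.]
4 [ 69.  34.  57.  90.  93. 101. 128. 124.  72.  33.  30.  29.]
5 [ 81.  46.  93. 149. 158. 127. 104. 100.  64.  31.  30.  30.]
```

The window's dark band moved from row 188 to about row 190, so the flag dropped.

```bash
python3 -c "from rig import manip;print(manip.close_job())"
```

```text
the job is handed in; nothing more can be done
None
```

The job is handed in at about 28 s of the 72 s allowed: egg cup A stands upright on the tray beside the other cup, the jigger stands in the middle of the plate, and the shutter was held at its halfway stop for over a second, then pressed fully so the flag dropped, and released.

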